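# Seat the coarse sharpening stone in its holder

### The arm

A 6-joint arm with a two-finger parallel gripper is mounted at the origin on a cart in front of the work surface, level with it; the furniture and walls round the work are solid. World frame = base frame: x ahead of the robot, y to its left, z up, the work surface at z = 0. Lengths are in m, angles in rad, forces in N, time in s.
With the tool pointing down it reaches from about 0.35 to 0.975 m from the base axis. Payload 4.9 kg.
Tool frame: the origin (TCP) lies midway between the tips of the shut fingers; the grasp point (between the pads) lies 19 mm behind it; z points along the fingers, y is the line along which they close (so a half turn about z gives the same grasp; the last joint's range is limited). The gripper opens to 85 mm and grips with 20 to 120 N. Pads are 22 mm wide; open, the fingers measure 114 mm over their backs; the gripper's body (76 mm by 85 mm) begins 54 mm behind the grasp point. The pads swing forward as they close: fully open they stand 13 mm farther back than shut.
Start: joints at [1.223, 0.053, 1.613, -0, 1.476, -0.119], TCP at [0.142, 0.609, 0.231] pointing down, gripper open.
Joint ranges: [-3.01, 3.01], [-1.01, 2.22], [0.06, 2.58], [-1.02, 4.17], [0.09, 2.62], [-3.14, 3.14]. Speed limits (rad/s): [2.57, 2.57, 3.14, 3.14, 3.14, 3.14].

### API

Orientations are given as a unit quaternion [w, x, y, z].
In Python, from plant import state, grab_frame, job_done, cut_out, place_of gives the robot as it stands.
- The arm moves only by the tool jog_arm, never from a script. Its argument "motion" is text: rows parted by semicolons, each of 7 numbers parted by spaces: the opening in per cent of the stroke, from 0 (shut) to 100 (fully open), then the shift along the tool's x, y, z as a fraction of full scale, then the turn, a rotation vector about the tool's x, y, z as a fraction of full scale. A call has exactly 5 rows; each row is the pose to reach, as a shift and turn from the pose commanded when the call began, along the tool's axes at that moment; what a row does not reach only later rows make up. Full scale, the value 1, is 50 cm for a shift and 1.5 rad for a turn. A row lasts 1/8 s, in which the tool goes at most 62.5 mm and 10.7 degrees, less where a joint would pass 70% of its speed; a pose out of reach is approached as far as the arm can. A call with a number of a shift or a turn outside -1 to 1 is refused whole. A call with a gripper value outside its range is refused whole. The fingers move at their own pace and stop on an object; the grip force is fixed at half the most. Time passes only in rows, so rows that repeat a pose let the fingers close, or fill a call up. It gives the time, the measured TCP pose, the force, the opening and the grip force at its end, in the units of the state.
- state(): the state, without advancing time (a new reading comes with each control period).
- grab_frame(name): name is "scene" or "top" or "wrist"; returns a dict with "color" (400x640x3 uint8, red, green, blue), "range_z" (400x640 float32, m along the optical axis (not along the pixel's ray), 0 where there is no reading), "intrinsics" (3x3 intrinsics, pixels), "world_from_camera" (4x4, takes a point from camera to world coordinates). Camera axes: x right, y up, looking along -z (the intrinsics and any distortion apply to the point x, -y, -z); pixel columns grow to the right and rows downward; lengths in m; the calibration is good to about 2 mm. The wrist camera is an equidistant fisheye: a pixel r from the principal point sees the ray r / f radians off the axis. A picture is of the moment at which its call begins.
- job_done(): hands the job in; it is judged then, once.
Trained networks look in the newest picture that a camera, given by its name, has taken for a name from the list of things; names that differ only in an ending like _2 or _b are one class to them, and where a whole thing is asked for, a point or a joint stands for the part that bears it (a point fixed in the world has none). Each returns a list of dicts, best first, with "p" (0 to 1); they miss things now and then, are a little off and sometimes report something else, mostly with a low value. They report only what shows in the picture. A call takes as long as a camera call. They do not tell look-alikes from the thing itself.
- cut_out(camera, thing): "pixels" (400x640 bool, what is visible of it).
- place_of(camera, thing): "at" ([x, y, z] in m, in world coordinates, good to about 4 mm: a listed point, or the origin of a listed thing).
The state is a dict: "time": time; "joint_pos": joint angles; "joint_vel": joint speeds; "joint_efforts": joint torques, N m; "tool_pos": TCP position; "tool_rot": TCP orientation; "contact_force": force on the tool from outside, world axes, zero at the start; "ft_torque": the same for the moment, N m; "gripper_width": opening from 0.0 (shut) to 1.0 (fully open); "grasp_force": force on a finger pad.
Only numpy, scipy, OpenCV 4.12 (cv2) and the standard library are available. Lean on these libraries where they do the work, as an engineer would, in place of code of your own. Each camera call takes 0.05 s, during which the arm holds its last target. There are 200 camera calls.

### The job

The peeler and scissors need sharpening: put the brick-red sharpening stone into the black stone holder, slipping one end under the steel lip first and then rocking the other end down until the stone lies flat on the pocket floor, and let go of it. Leave the white stone where it is.

Things in the scene. Friction and masses are not known exactly. Their poses are not given: they have to be found in the camera images.
- red_stone: brick-red rectangular sharpening stone, 140 (own x) x 50 (y) x 28 mm (z), about 0.4 kg, loose, flat on the table at the start. Origin at the block's centre. Either end may go under the lip. It cannot enter the pocket level: tilt it about 12 degrees (6 to 18 works), low end toward the lip, slide that end in under the lip close to the end wall, then turn it down flat.
- white_stone: off-white sharpening stone of the same size and axes, loose on the table; a bystander, to be left alone.
- holder: black holder fixed to the table, 178 (own x) x 94 mm, own x toward the lip end, z up. Origin at the underside, on the table, below the pocket's centre. Pocket: x -74 to 74, y -29 to 29 mm, floor z = 10 (seated stone: 4 mm play each side, centre z = 24). Low end wall x -87 to -74, 24 high; side guides there, x -87 to -55, flare to 36 high. Sides open for fingers from x = -55 to 36.
- lip (a point): middle of the steel lip's lower edge, at x = 58, z = 48 mm of the holder, same axes. From here the lip covers the pocket to the end wall 16 mm farther in +x, 38 mm above the pocket floor; it is 8 mm thick, its edge turned up 11 mm to -x and 12 mm up. Cheeks up to 50 mm high beside it; from holder x = 36 to 54 flared guides, 40 high and 75 mm apart at the mouth, lead in.
Things that resemble listed ones, but are neither listed nor needed, are in the scene too. There is more than one size of the red_stone; the one meant has the size given above.

How it is judged:
At the end, for the whole second after the job is handed in: The red stone lies at rest in the holder's pocket, one end under the lip: its centre within 10 mm of the pocket's centre along and across, 19 to 28 mm above the holder's underside (24 when seated), its length within 8 degrees of the pocket's, flat within 3.4 degrees, released (x of red_stone in the frame of holder between -0.01 and 0.01 m and y of red_stone in the frame of holder between -0.01 and 0.01 m and z of red_stone in the frame of holder between 0.019 and 0.028 m and angle between the x axis of red_stone and the x axis of holder, either way round below 0.14 rad and angle between the z axis of red_stone and the z axis of holder, either way round below 0.06 rad and linear speed of red_stone below 0.02 m/s); the robot touches nothing.
It fails at once if the white stone is moved more than 30 mm (distance of white_stone from where it was at the start of the episode above 0.03 m).
It also fails if it takes over 40 s, if anything falls off the work surface, if the arm or the gripper's body presses on something with over 40 N, if the wrist force passes 120 N, or if a joint passes its speed limit or range.

## Working session

There is one attempt and no reset: what is moved stays moved. The work goes in short steps, Python scripts to look and compute and a tool call to move; the robot and the scene stay as the last step left them, time stands still between calls to the robot, and variables do not carry over. Pictures are saved under pics/ and viewed, at most 10 in all, crops included, and the job is handed in when it is done.

Besides the shell and the picture viewer there is one more tool, called after "Emit:" by a JSON object that holds its "op" and its "data", one argument or row to a line. jog_arm: Moves the arm, as the interface text tells. Shift numbers are shares of 50 cm and turn numbers shares of 1.5 rad, none past 1 either way. Its arguments: {"type":"object","properties":{"motion":{"type":"string"}},"required":["motion"]}

```bash
mkdir -p pics
cat > h.py <<'E'
import numpy as np, cv2
from plant import *
def cloud(f):
    K=f["intrinsics"];d=f["range_z"];v,u=np.mgrid[0:400,0:640]
    p=np.stack([(u-K[0,2])/K[0,0]*d,-(v-K[1,2])/K[1,1]*d,-d,np.ones_like(d)],-1)
    w=p@np.array(f["world_from_camera"]).T
    w=w[...,:3]; w[d<=0]=np.nan
    return w
E
python3 - <<'E'
from h import *
ims=[]
s=state();print(s)
for c in ("scene","top"):
    f=grab_frame(c);im=f["color"][...,::-1].copy();w=cloud(f)
    print(c,np.array(f["world_from_camera"])[:3,3].round(3),f["intrinsics"][0])
    for t in ("red_stone","white_stone","holder","lip"):
        for r in place_of(c,t)[:4]: print(t,'at',np.round(r["at"],3),round(r["p"],2))
        if t=="lip":continue
        for r in cut_out(c,t)[:4]:
            m=r["pixels"];m2=cv2.erode(m.astype(np.uint8),np.ones((3,3)))>0
            q=w[m2];q=q[~np.isnan(q[:,0])]
            if len(q)<10: continue
            zt=np.percentile(q[:,2],80);tp=q[abs(q[:,2]-zt)<.006]
            R=cv2.minAreaRect((tp[:,:2]*1000).astype(np.float32))
            v,u=np.argwhere(m).mean(0)
            print(t,'cut',round(r["p"],2),'px',int(u),int(v),m.sum(),'zt',zt.round(4),'rect',np.round(R[0],1),np.round(R[1],1),round(R[2],1))
    ims.append(im);cv2.imwrite(f"pics/{c}0.png",im)
E
```

```text
{'time': 0.0, 'joint_pos': array([ 1.22301383e+00,  5.33596733e-02,  1.61431386e+00, -1.29758132e-05,
        1.47601904e+00, -1.18979843e-01]), 'joint_vel': array([-0.00039872,  0.0005494 ,  0.00132953, -0.00040118,  0.00048289,
       -0.00139429]), 'joint_efforts': array([-9.09307764e-04, -3.93668675e+01, -3.70179713e+01, -8.69686505e-05,
        6.86953063e-03,  3.91529966e-06]), 'tool_pos': array([0.14152932, 0.60811034, 0.23004943]), 'tool_rot': array([-2.36539059e-04,  1.14151268e-01,  9.93462825e-01, -1.02298750e-03]), 'contact_force': array([-0.26313201,  0.40683644, -0.40723671]), 'ft_torque': array([ 0.02130955, -0.01794663, -0.06948343]), 'grasp_force': 0.0, 'gripper_width': 0.9974432113113606}
scene [-0.076 -0.898  1.001] [482.95277461   0.         313.07754068]
red_stone at [ 0.477 -0.343  0.012] 0.72
red_stone at [ 0.367 -0.484  0.011] 0.62
red_stone at [ 0.459 -0.208  0.013] 0.55
red_stone at [ 0.508  0.218 -0.006] 0.44
red_stone cut 0.9 px 365 330 806 zt 0.0228 rect [ 368.2 -488.2] [37.  96.5] 43.8
red_stone cut 0.85 px 328 237 534 zt 0.0236 rect [ 462.9 -213.1] [40.
[... 468 characters left out ...]
0.011] 0.77
red_stone at [ 0.369 -0.482  0.011] 0.7
red_stone at [ 0.463 -0.207  0.011] 0.63
red_stone cut 0.8 px 353 196 284 zt 0.0231 rect [ 458.2 -206.5] [25.9 94.1] 56.6
red_stone cut 0.63 px 389 183 670 zt 0.0308 rect [ 471.9 -337.1] [135.4  48.4] 15.7
red_stone cut 0.55 px 438 202 276 zt 0.0234 rect [ 364.4 -482.4] [24.7 90.6] 43.0
white_stone at [ 0.494 -0.063  0.013] 0.66
white_stone cut 0.95 px 309 196 596 zt 0.0321 rect [491.8 -59. ] [ 41.1 135.1] 88.7
white_stone cut 0.53 px 227 214 1531 zt 0.0421 rect [503.7 221.8] [160.8  79.9] 79.7
holder at [ 0.504  0.222 -0.002] 0.71
holder cut 0.75 px 227 214 1491 zt 0.042 rect [502.2 221.5] [162.1  77. ] 79.7
lip at [0.517 0.281 0.047] 0.92
```

View pics/scene0.png

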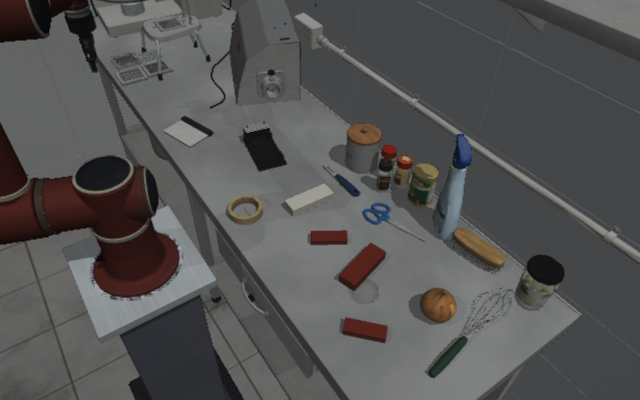

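View pics/top0.png

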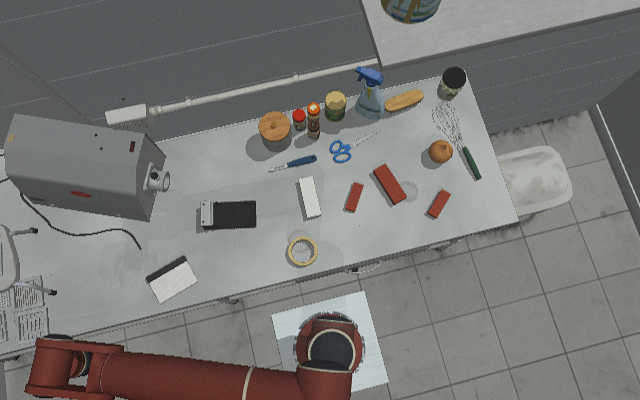

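The scene shows the three red blocks. The full-size stone is the middle one, at scene (362,267) and top (389,184), and the holder is at top (228,214) with its lip end to the left. The white stone is at top (309,196). I'll write a move planner next and head for the stone.

```bash
cat >> h.py <<'E'
from scipy.spatial.transform import Rotation as Ro
def pose(yaw,tilt=0): return Ro.from_euler('ZY',[yaw,tilt],degrees=True)*Ro.from_matrix(np.diag([1,-1,-1.]))
def rows(wps,start=None):
    """wps: (x,y,z,yaw,tilt); start same form or None=measured. prints rows in shares"""
    if start is None:
        s=state();p0=s["tool_pos"];q=s["tool_rot"];R0=Ro.from_quat([q[1],q[2],q[3],q[0]])
    else: p0=np.array(start[:3]);R0=pose(*start[3:])
    for w in wps:
        d=R0.inv().apply(np.array(w[:3])-p0)/.5
        r=(R0.inv()*pose(*w[3:])).as_rotvec()/1.5
        print(w,'->',' '.join(f'{v:.3f}' for v in [*d,*r]))
def wcloud(f):
    K=f["intrinsics"];d=f["range_z"];v,u=np.mgrid[0:400,0:640]
    a=(u-K[0,2])/K[0,0];b=(v-K[1,2])/K[1,1];r=np.hypot(a,b)+1e-9;t=np.tan(np.minimum(r,1.4))/r
    p=np.stack([a*t*d,-b*t*d,-d,np.ones_like(d)],-1)
    w=(p@np.array(f["world_from_camera"]).T)[...,:3];w[(d<=0)|(r>1.3)]=np.nan
    return w
E
python3 - <<'E'
from h import *
S=(.142,.609,.231,166.86,0)
rows([(.26,.47,.23,120,0),(.40,.30,.23,113.4,0)],S)
rows([(.45,.05,.23,60,0)],(.40,.30,.23,113.4,0))
rows([(.47,-.25,.2,15.8,0)],(.45,.05,.23,60,0))
E
```

```text
(0.26, 0.47, 0.23, 120, 0) -> -0.293 -0.217 0.002 0.000 0.000 0.545
(0.4, 0.3, 0.23, 113.4, 0) -> -0.643 -0.485 0.002 0.000 0.000 0.622
(0.45, 0.05, 0.23, 60, 0) -> -0.499 -0.107 0.000 0.000 0.000 0.621
(0.47, -0.25, 0.2, 15.8, 0) -> -0.500 0.335 0.060 0.000 0.000 0.514
```

Emit:
{"op": "jog_arm", "data": {
  "motion": "100 -0.64 -0.49 0 0 0 0.62;100 -0.64 -0.49 0 0 0 0.62;100 -0.64 -0.49 0 0 0 0.62;100 -0.64 -0.49 0 0 0 0.62;100 -0.64 -0.49 0 0 0 0.62"
}}

```text
time: 1.42
tool_pos: [0.3413, 0.3658, 0.2316]
tool_rot: [0.0, 0.55, 0.835, 0.0]
contact_force: [1.0, 0.3, 0.3]
gripper_width: 1.001
grasp_force: 0.0
```

Run:
```python
from h import *
print(state()["time"],state()["tool_pos"])
rows([(.45,.05,.23,60,0)])
```

```text
1.425 [0.34130237 0.36579626 0.23162307]
(0.45, 0.05, 0.23, 60, 0) -> -0.666 -0.050 0.003 0.001 -0.000 0.620
```

Emit:
{"op": "jog_arm", "data": {
  "motion": "100 -0.67 -0.05 0 0 0 0.62;100 -0.67 -0.05 0 0 0 0.62;100 -0.67 -0.05 0 0 0 0.62;100 -0.67 -0.05 0 0 0 0.62;100 -0.67 -0.05 0 0 0 0.62"
}}

```text
time: 2.05
tool_pos: [0.4442, 0.0706, 0.2318]
tool_rot: [0.0, 0.866, 0.5, 0.001]
contact_force: [0.6, -0.3, -1.6]
gripper_width: 1.001
grasp_force: 0.0
```

Run:
```python
from h import *
print(state()["time"],state()["tool_pos"])
rows([(.46,-.25,.2,15.8,0)])
```

```text
2.05 [0.44421036 0.07055623 0.23180833]
(0.46, -0.25, 0.2, 15.8, 0) -> -0.539 0.348 0.064 0.001 -0.001 0.514
```

Emit:
{"op": "jog_arm", "data": {
  "motion": "100 -0.54 0.35 0.06 0 0 0.51;100 -0.54 0.35 0.06 0 0 0.51;100 -0.54 0.35 0.06 0 0 0.51;100 -0.54 0.35 0.06 0 0 0.51;100 -0.54 0.35 0.06 0 0 0.51"
}}

```text
time: 2.68
tool_pos: [0.4614, -0.2403, 0.2025]
tool_rot: [0.0, 0.99, 0.142, 0.001]
contact_force: [-0.3, -0.5, 1.1]
gripper_width: 0.999
grasp_force: 0.0
```

```bash
cat >> h.py <<'E'
def rects(c,thing,dz=.006):
    f=grab_frame(c);w=wcloud(f) if c=="wrist" else cloud(f)
    for r in cut_out(c,thing)[:3]:
        m=r["pixels"];m2=cv2.erode(m.astype(np.uint8),np.ones((3,3)))>0
        q=w[m2];q=q[~np.isnan(q[:,0])]
        if len(q)<10: continue
        zt=np.percentile(q[:,2],80);tp=q[abs(q[:,2]-zt)<dz]
        R=cv2.minAreaRect((tp[:,:2]*1000).astype(np.float32))
        ring=(cv2.dilate(m.astype(np.uint8),np.ones((25,25)))>0)&~(cv2.dilate(m.astype(np.uint8),np.ones((11,11)))>0)
        print(thing,round(r["p"],2),'zt',np.median(tp[:,2]).round(4),'table',np.nanmedian(w[ring][:,2]).round(4),'rect',np.round(R[0],1),np.round(R[1],1),round(R[2],1),'mean',tp.mean(0).round(4))
    for r in place_of(c,thing)[:3]: print('at',np.round(r["at"],4),round(r["p"],2))
    return f,w
E
python3 - <<'E'
from h import *
f,w=rects("wrist","red_stone")
cv2.imwrite("pics/w1.png",f["color"][...,::-1])
s=state();print(s["time"],s["tool_pos"],np.array(f["world_from_camera"])[:3].round(3))
rects("top","red_stone")
rows([(.473,-.341,.12,15.8,0)])
E
```

```text
red_stone 0.97 zt 0.0279 table 0.0001 rect [ 476.1 -337.8] [138.7  49.3] 16.0 mean [ 0.48   -0.3356  0.0279]
red_stone 0.95 zt 0.0195 table 0.0001 rect [ 376.3 -491.3] [34.6 72.9] 41.5 mean [ 0.379  -0.4907  0.0192]
red_stone 0.65 zt 0.02 table 0.0001 rect [ 463.2 -208.7] [35. 98.] 57.3 mean [ 0.4649 -0.2096  0.02  ]
at [ 0.3646 -0.4833  0.012 ] 0.95
at [ 0.4732 -0.3375  0.0159] 0.81
at [ 0.4676 -0.2098  0.0106] 0.75
2.825 [ 0.46096469 -0.24048699  0.20175771] [[ 0.281  0.909  0.309  0.542]
 [-0.96   0.266  0.09  -0.216]
 [ 0.    -0.322  0.947  0.345]]
red_stone 0.78 zt 0.0216 table -0.0003 rect [ 362.4 -482.4] [27.  96.4] 42.2 mean [ 0.3618 -0.481   0.0219]
red_stone 0.56 zt 0.029 table 0.0055 rect [ 453.7 -340.7] [99.4 44.7] 15.4 mean [ 0.4359 -0.3461  0.0294]
at [ 0.4756 -0.3407  0.0117] 0.62
at [ 0.3662 -0.4842  0.0081] 0.61
(0.473, -0.341, 0.12, 15.8, 0) -> -0.037 0.205 0.165 -0.000 -0.000 0.009
```

View pics/w1.png

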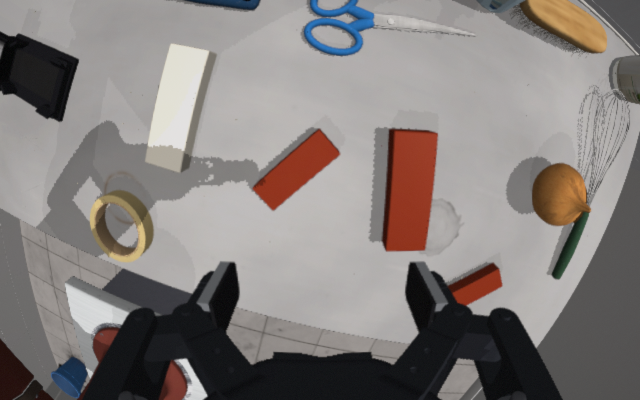

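The wrist view shows the big stone at pixel (412,185), clear between its neighbours. There's a pale patch next to it at (440,222), so I'll check its height before going down.

Run:
```python
from h import *
f=grab_frame("wrist");w=wcloud(f)
for u,v in [(440,215),(450,225),(442,240),(455,215),(470,200),(412,230)]: print(u,v,w[v,u].round(4))
rows([(.4745,-.339,.12,15.9,0),(.4745,-.339,.04,15.9,0),(.4745,-.339,.004,15.9,0)])
```

```text
440 215 [ 0.4568 -0.3923  0.0011]
450 225 [ 4.479e-01 -4.122e-01  3.000e-04]
442 240 [ 0.4251 -0.4109 -0.0007]
455 215 [ 4.623e-01 -4.134e-01 -2.000e-04]
470 200 [ 0.4869 -0.426  -0.0007]
412 230 [ 0.4369 -0.3522  0.0284]
(0.4745, -0.339, 0.12, 15.9, 0) -> -0.034 0.203 0.165 -0.000 -0.000 0.008
(0.4745, -0.339, 0.04, 15.9, 0) -> -0.034 0.203 0.325 -0.000 -0.000 0.008
(0.4745, -0.339, 0.004, 15.9, 0) -> -0.034 0.203 0.397 -0.000 -0.000 0.008
```

Emit:
{"op": "jog_arm", "data": {
  "motion": "100 -0.034 0.203 0.17 0 0 0.008;100 -0.034 0.203 0.17 0 0 0.008;100 -0.034 0.203 0.28 0 0 0.008;100 -0.034 0.203 0.35 0 0 0.008;100 -0.034 0.203 0.35 0 0 0.008"
}}

```text
time: 3.65
tool_pos: [0.4723, -0.337, 0.024]
tool_rot: [-0.003, 0.99, 0.138, -0.002]
contact_force: [0.8, -0.1, 0.0]
gripper_width: 0.997
grasp_force: 0.0
```

Run:
```python
from h import *
s=state();print(s["time"],s["tool_pos"],s["contact_force"])
rows([(.4745,-.339,0,15.9,0)])
```

```text
3.65 [ 0.4723394  -0.33702524  0.02399722] [ 0.79911444 -0.1024314   0.00373506]
(0.4745, -0.339, 0, 15.9, 0) -> 0.003 0.005 0.048 -0.004 0.002 0.000
```

Emit:
{"op": "jog_arm", "data": {
  "motion": "100 0.002 0.002 0.05 0 0 0;100 0.002 0.002 0.05 0 0 0;0 0.002 0.002 0.05 0 0 0;0 0.002 0.002 0.05 0 0 0;0 0.002 0.002 0.05 0 0 0"
}}

```text
time: 4.28
tool_pos: [0.4764, -0.3416, 0.0045]
tool_rot: [0.001, 0.99, 0.138, 0.001]
contact_force: [-0.4, 2.0, 6.2]
gripper_width: 0.572
grasp_force: 65.9
```

Emit:
{"op": "jog_arm", "data": {
  "motion": "0 0.002 0 0 0 0 0;0 0 0 0 0 0 0;0 0 0 0 0 0 0;0 0 0 0 0 0 0;0 0 0 0 0 0 0"
}}

```text
time: 4.9
tool_pos: [0.4764, -0.3416, 0.0045]
tool_rot: [0.001, 0.991, 0.137, 0.001]
contact_force: [-0.5, 1.6, 5.9]
gripper_width: 0.572
grasp_force: 65.9
```

Run:
```python
from h import *
s=state();print(s["time"],s["tool_pos"],s["contact_force"],s["tool_rot"])
rows([(.4745,-.339,.17,15.9,0)])
rows([(.46,-.10,.17,50,0),(.50,.05,.17,79.7,0)])
```

```text
4.9 [ 0.4764256  -0.34160078  0.00450078] [-0.46418339  1.55525255  5.89921596] [7.49656796e-04 9.90502819e-01 1.37486957e-01 9.70005254e-04]
(0.4745, -0.339, 0.17, 15.9, 0) -> -0.002 -0.005 -0.331 0.001 -0.001 -0.001
(0.46, -0.1, 0.17, 50, 0) -> 0.101 -0.473 -0.332 0.001 -0.001 -0.398
(0.5, 0.05, 0.17, 79.7, 0) -> 0.259 -0.740 -0.332 0.002 -0.000 -0.743
```

Emit:
{"op": "jog_arm", "data": {
  "motion": "0 0 0 -0.12 0 0 0;0 0 0 -0.24 0 0 0;0 0 0 -0.34 0 0 0;0 0.1 -0.47 -0.34 0 0 -0.4;0 0.1 -0.47 -0.34 0 0 -0.4"
}}

```text
time: 5.52
tool_pos: [0.4666, -0.2151, 0.1727]
tool_rot: [0.0, 0.947, 0.322, 0.0]
contact_force: [0.7, 0.6, -5.1]
gripper_width: 0.573
grasp_force: 65.5
```

Run:
```python
from h import *
s=state();print(s["time"],s["tool_pos"],s["contact_force"],s["gripper_width"],s["grasp_force"])
rows([(.46,-.05,.17,60,0),(.495,.10,.17,79.7,0)])
```

```text
5.525 [ 0.46657176 -0.2151164   0.17266817] [ 0.67319487  0.60035515 -5.1290981 ] 0.5725497043791266 65.54189443588257
(0.46, -0.05, 0.17, 60, 0) -> 0.191 -0.270 0.005 0.000 -0.000 -0.261
(0.495, 0.1, 0.17, 79.7, 0) -> 0.429 -0.465 0.005 0.000 -0.000 -0.491
```

Emit:
{"op": "jog_arm", "data": {
  "motion": "0 0.19 -0.27 0 0 0 -0.26;0 0.19 -0.27 0 0 0 -0.26;0 0.43 -0.47 0 0 0 -0.49;0 0.43 -0.47 0 0 0 -0.49;0 0.43 -0.47 0 0 0 -0.49"
}}

```text
time: 6.15
tool_pos: [0.4936, 0.0954, 0.1717]
tool_rot: [-0.0, 0.769, 0.639, -0.0]
contact_force: [1.8, -0.2, -4.1]
gripper_width: 0.57
grasp_force: 65.5
```

Run:
```python
from h import *
s=state();print(s["time"],s["tool_pos"],s["tool_rot"],s["gripper_width"],s["grasp_force"])
f,w=rects("wrist","holder");cv2.imwrite("pics/w2.png",f["color"][...,::-1])
np.savez("w2.npz",w=w,c=f["color"])
for r in place_of("wrist","lip"): print("lip",r)
rects("wrist","red_stone")
f,w=rects("top","holder");np.savez("t2.npz",w=w)
for r in place_of("top","lip"): print("lip",r)
f=grab_frame("scene");cv2.imwrite("pics/s2.png",cv2.resize(f["color"][60:260,160:420,::-1],(780,600),interpolation=2))
for r in place_of("scene","lip")+place_of("scene","holder"): print("scene",r)
```

```text
6.15 [0.49364182 0.09535306 0.17168293] [-1.21768629e-05  7.69114806e-01  6.39110587e-01 -2.70881996e-04] 0.5696725901572677 65.53618311882019
holder 0.76 zt 0.0103 table 0.0006 rect [506.2 216.7] [133.4  92.2] 78.5 mean [0.5063 0.2153 0.0104]
at [5.076e-01 2.152e-01 1.000e-04] 0.84
red_stone 0.6 zt 0.1948 table 0.0105 rect [496.4 107.7] [113.4  49. ] 79.5 mean [0.4985 0.1185 0.1948]
at [0.4938 0.0952 0.1814] 0.63
at [0.507  0.2192 0.0013] 0.16
holder 0.66 zt 0.0569 table 0.0032 rect [518.2 285.5] [35.5 83.1] 78.8 mean [0.5183 0.2854 0.0565]
at [ 0.5028  0.2188 -0.0043] 0.56
lip {'at': [0.516, 0.279, 0.0486], 'p': 0.64}
scene {'at': [0.5135, 0.2753, 0.0446], 'p': 0.91}
scene {'at': [0.5075, 0.2192, -0.0027], 'p': 0.62}
```

View pics/w2.png

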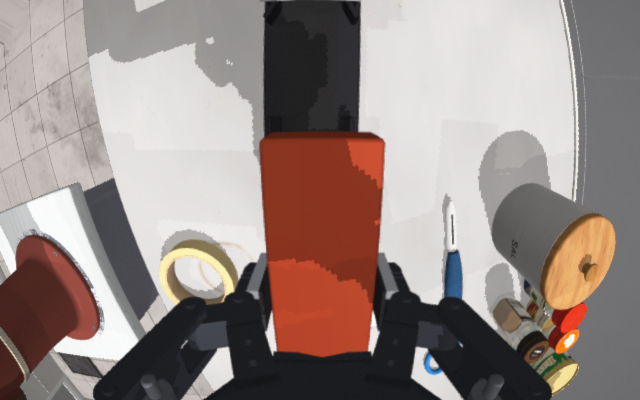

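View pics/s2.png

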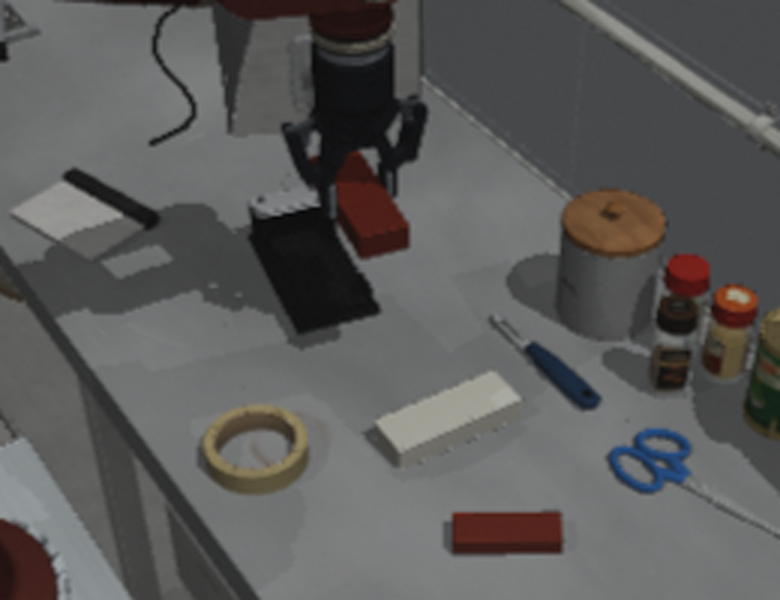

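The stone is held level and centred in the gripper. The holder is cut off at the top of the wrist view (lip end near (310,10)), so I'll back off 100 mm to measure all of it.

Emit:
{"op": "jog_arm", "data": {
  "motion": "0 -0.2 0 -0.06 0 0 0;0 -0.2 0 -0.06 0 0 0;0 -0.2 0 -0.06 0 0 0;0 -0.2 0 -0.06 0 0 0;0 -0.2 0 -0.06 0 0 0"
}}

```text
time: 7.48
tool_pos: [0.4758, -0.0041, 0.2016]
tool_rot: [-0.001, 0.769, 0.639, -0.0]
contact_force: [0.1, 0.2, -5.3]
gripper_width: 0.574
grasp_force: 65.7
```

Run:
```python
from h import *
s=state();print(s["time"],s["tool_pos"],s["tool_rot"])
f,w=rects("wrist","holder");cv2.imwrite("pics/w3.png",f["color"][...,::-1])
for r in place_of("wrist","lip"): print("lip",r)
np.savez("w3.npz",w=w,c=f["color"])
for y in (78.5,79,79.5,80):
  a=np.radians(y);o=np.array([.506,.218]);R=np.array([[np.cos(a),np.sin(a)],[-np.sin(a),np.cos(a)]])
  p=w.reshape(-1,3);p=p[~np.isnan(p[:,0])];h=(p[:,:2]-o)@R.T*1000;z=p[:,2]*1000
  k=(abs(h[:,0])<100)&(abs(h[:,1])<60)&(z>4)&(z<75);h=h[k];z=z[k]
  print(y)
  # side edges of base per x bin
  for x0 in range(-50,40,15):
    m=(h[:,0]>x0)&(h[:,0]<x0+15);print(' ',x0,m.sum(),np.percentile(h[m,1],[.5,99.5]).round(1))
for lo in range(-96,96,4):
    m=(h[:,0]>=lo)&(h[:,0]<lo+4)&(abs(h[:,1])<20)
    if m.sum(): print(lo,m.sum(),np.percentile(z[m],[5,50,95]).round(1))
```

```text
7.475 [ 0.47576631 -0.00406572  0.2016309 ] [-5.59797238e-04  7.69029217e-01  6.39213317e-01 -2.93404192e-04]
holder 0.87 zt 0.0242 table 0.0002 rect [493.2 150.3] [32.2 82.2] 78.7 mean [0.4917 0.1436 0.0244]
78.5
  -50 1055 [-47.3  45.2]
  -35 733 [-47.3  45.8]Traceback (most recent call last):
  File "<stdin>", line 13, in <module>
    return _quantile_unchecked(
        a, q, axis, out, overwrite_input, method, keepdims, weights)
    return _ureduce(a,
                    func=_quantile_ureduce_func,
    ...<5 lines>...
                    overwrite_input=overwrite_input,
                    method=method)
    r = func(a, **kwargs)
    result = _quantile(arr,
                       quantiles=q,
    ...<2 lines>...
                       out=out,
                       weights=wgt)
    slices_having_nans = np.isnan(arr[-1, ...])
                                  ~~~^^^^^^^^^
IndexError: index -1 is out of bounds for axis 0 with size 0
```

View pics/w3.png

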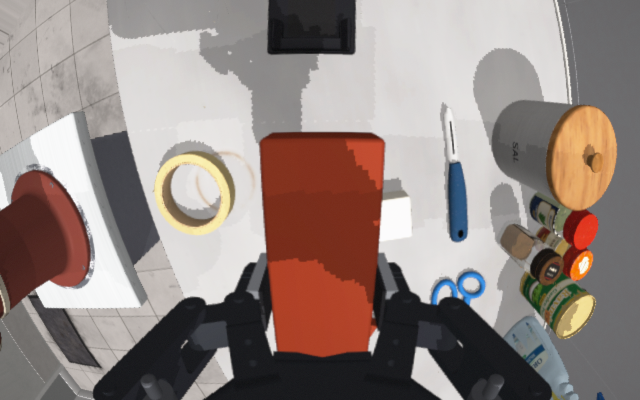

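The near end wall of the holder now shows at rows 25–52, columns 268–355, and the lip end was in the earlier views. I'll combine the two saved clouds.

Run:
```python
from h import *
W={k:np.load(k+".npz")["w"].reshape(-1,3) for k in ("w2","w3","t2")}
o=np.array([.506,.218])
def loc(p,y):
  a=np.radians(y);R=np.array([[np.cos(a),np.sin(a)],[-np.sin(a),np.cos(a)]])
  p=p[~np.isnan(p[:,0])];h=(p[:,:2]-o)@R.T*1000;z=p[:,2]*1000
  k=(abs(h[:,0])<105)&(abs(h[:,1])<60)&(z<75);return np.c_[h[k],z[k]]
for n in ("w2","w3","t2"):
  h=loc(W[n],79);b=h[h[:,2]>5]
  print(n)
  xs=[];L=[];Rr=[]
  for x0 in range(-90,90,10):
    m=b[(b[:,0]>x0)&(b[:,0]<x0+10)]
    if len(m)>40: xs.append(x0+5);q=np.percentile(m[:,1],[.7,99.3]);L.append(q[0]);Rr.append(q[1])
  print(xs);print(np.round(L,1));print(np.round(Rr,1))
  for lo in range(-100,100,4):
    m=h[(h[:,0]>=lo)&(h[:,0]<lo+4)&(abs(h[:,1])<20)]
    if len(m): print((lo,len(m),*np.percentile(m[:,2],[5,50,95]).round(0)),end=' ')
  print()
```

```text
w2
[-65, -55, -45, -35, -25, -15, -5, 5, 15, 25, 35, 45, 55, 65]
[-45.8 -46.5 -46.4 -46.3 -46.9 -45.9 -46.8 -46.8 -46.5 -46.5 -46.5 -47.5
 -46.6 -47.7]
[45.9 46.  45.5 45.5 45.3 45.2 45.3 45.4 45.3 45.3 45.4 43.8 43.2 45.2]
(-72, 18, np.float64(9.0), np.float64(10.0), np.float64(10.0)) (-68, 172, np.float64(9.0), np.float64(10.0), np.float64(11.0)) (-64, 163, np.float64(9.0), np.float64(10.0), np.float64(12.0)) (-60, 178, np.float64(9.0), np.float64(10.0), np.float64(12.0)) (-56, 165, np.float64(9.0), np.float64(10.0), np.float64(11.0)) (-52, 163, np.float64(9.0), np.float64(10.0), np.float64(12.0)) (-48, 162, np.float64(9.0), np.float64(10.0), np.float64(11.0)) (-44, 165, np.float64(9.0), np.float64(10.0), np.float64(12.0)) (-40, 165, np.float64(9.0), np.float64(10.0), np.float64(12.0)) (-36, 168, np.float64(9.0), np.float64(10.0), np.float64(12.0)) (-32, 168, np.float64(9.0), np.float64(11.0), np.float64(12.0)) (-28, 166, np.float64(9.0), np.float64(10.0), np.float64(12.0)) (-24, 167, np.float64(9.0), np.float64(10.0), np.float64(11.0)) (-20, 168, np.float64(9.0), np.float64(10.0),
[... 3951 characters left out ...]
at64(16.0)) (48, 27, np.float64(6.0), np.float64(15.0), np.float64(64.0)) (52, 26, np.float64(6.0), np.float64(36.0), np.float64(63.0)) (56, 22, np.float64(6.0), np.float64(15.0), np.float64(61.0)) (60, 12, np.float64(51.0), np.float64(55.0), np.float64(62.0)) (64, 19, np.float64(49.0), np.float64(56.0), np.float64(63.0)) (68, 13, np.float64(52.0), np.float64(59.0), np.float64(65.0)) (72, 14, np.float64(53.0), np.float64(55.0), np.float64(60.0)) (76, 14, np.float64(51.0), np.float64(57.0), np.float64(63.0)) (80, 13, np.float64(51.0), np.float64(54.0), np.float64(61.0)) (84, 12, np.float64(49.0), np.float64(58.0), np.float64(60.0)) (88, 9, np.float64(49.0), np.float64(53.0), np.float64(57.0))
```

```bash
cat >> h.py <<'E'
def H(o,yaw,x,y,z,tilt,off=.0092):
    """tool pose for stone centre at holder (x,y,z) mm, tilt deg; TCP lies off beyond the stone centre along tool z"""
    c=np.array([o[0],o[1],0])+Ro.from_euler('z',yaw,degrees=True).apply(np.array([x,y,z])/1000)
    t=c+pose(yaw,tilt).apply([0,0,off]);return (*np.round(t,5),yaw,tilt)
E
python3 - <<'E'
from h import *
o=np.array([.506,.218]);p=np.load("w3.npz")["w"].reshape(-1,3);p=p[~np.isnan(p[:,0])]
a=np.radians(78.7);R=np.array([[np.cos(a),np.sin(a)],[-np.sin(a),np.cos(a)]]);h=np.c_[(p[:,:2]-o)@R.T,p[:,2]]*1000
m=h[(h[:,2]>21)&(h[:,2]<30)&(abs(h[:,1])<22)&(abs(h[:,0])<100)]
print("wall top x",np.percentile(m[:,0],[1,3,10,50,90,97,99]).round(1))
m=h[(h[:,2]>5)&(h[:,2]<18)&(abs(h[:,1])<22)&(h[:,0]<-78)&(h[:,0]>-100)];print("face x",np.percentile(m[:,0],[5,50,95]).round(1))
E
```

```text
wall top x [-84.5 -83.9 -83.4 -78.4 -73.  -71.8 -71.7]
face x [-86.4 -84.8 -84. ]
```

Run:
```python
from h import *
o=(.507,.220);y=78.7
A=H(o,y,-50,0,80,12);B=H(o,y,-38,0,43,12)
rows([H(o,y,-60,0,110,12),A])
print();rows([B],A)
```

```text
(np.float64(0.49487), np.float64(0.15929), np.float64(0.101), 78.7, 12) -> 0.328 -0.022 0.202 0.000 -0.140 0.009
(np.float64(0.49683), np.float64(0.16909), np.float64(0.071), 78.7, 12) -> 0.348 -0.022 0.262 0.000 -0.140 0.009

(np.float64(0.49918), np.float64(0.18086), np.float64(0.034), 78.7, 12) -> 0.039 -0.000 0.067 0.000 0.000 0.000
```

Emit:
{"op": "jog_arm", "data": {
  "motion": "0 0.1 -0.01 0.05 0 -0.07 0.009;0 0.22 -0.022 0.14 0 -0.14 0.009;0 0.328 -0.022 0.2 0 -0.14 0.009;0 0.348 -0.022 0.262 0 -0.14 0.009;0 0.348 -0.022 0.262 0 -0.14 0.009"
}}

```text
time: 8.3
tool_pos: [0.4943, 0.1692, 0.0675]
tool_rot: [0.065, 0.768, 0.631, -0.084]
contact_force: [-0.7, -0.4, -4.4]
gripper_width: 0.574
grasp_force: 65.4
```

Run:
```python
from h import *
s=state();print(s["time"],s["tool_pos"],s["contact_force"])
o=(.507,.220);y=78.7
rows([H(o,y,-50,0,80,12),H(o,y,-38,0,43,12)])
```

```text
8.3 [0.49427707 0.1691693  0.06746015] [-0.68353734 -0.3746999  -4.35350011]
(np.float64(0.49683), np.float64(0.16909), np.float64(0.071), 78.7, 12) -> -0.001 0.005 -0.007 -0.004 0.003 0.002
(np.float64(0.49918), np.float64(0.18086), np.float64(0.034), 78.7, 12) -> 0.038 0.005 0.060 -0.004 0.003 0.002
```

Emit:
{"op": "jog_arm", "data": {
  "motion": "0 0.019 0.002 0.03 0 0 0.002;0 0.038 0.003 0.058 0 0 0.002;0 0.038 0.003 0.058 0 0 0.002;0 0.038 0.003 0.058 0 0 0.002;0 0.038 0.003 0.058 0 0 0.002"
}}

```text
time: 8.93
tool_pos: [0.5018, 0.18, 0.0398]
tool_rot: [0.067, 0.771, 0.629, -0.08]
contact_force: [-0.8, 1.0, -4.3]
gripper_width: 0.574
grasp_force: 65.5
```

Run:
```python
from h import *
s=state();print(s["time"],s["tool_pos"],s["contact_force"])
o=(.507,.220);y=78.7
rows([H(o,y,-38,0,43,12),H(o,y,-15,0,42,12),H(o,y,0,0,41,12)])
f=grab_frame("wrist");cv2.imwrite("pics/w4.png",f["color"][...,::-1])
```

```text
8.925 [0.50178981 0.18004431 0.03980659] [-0.79535399  0.99277108 -4.28474034]
(np.float64(0.49918), np.float64(0.18086), np.float64(0.034), 78.7, 12) -> 0.003 -0.005 0.011 0.002 -0.000 -0.003
(np.float64(0.50369), np.float64(0.20342), np.float64(0.033), 78.7, 12) -> 0.048 -0.006 0.004 0.002 -0.000 -0.003
(np.float64(0.50663), np.float64(0.21812), np.float64(0.032), 78.7, 12) -> 0.078 -0.006 -0.001 0.002 -0.000 -0.003
```

View pics/w4.png

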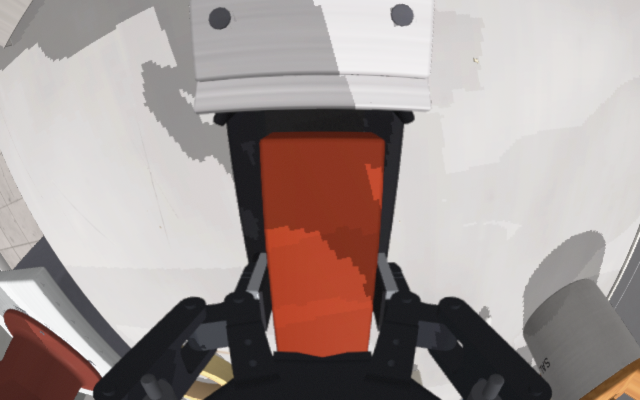

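The wrist view shows the stone (columns 261–385) heading into the mouth below the lip (193–431, centre 312). It sits about 2.5 mm too far right, which agrees with the computed correction.

Emit:
{"op": "jog_arm", "data": {
  "motion": "0 0.003 -0.005 0.008 0 0 -0.003;0 0.003 -0.005 0.008 0 0 -0.003;0 0.025 -0.006 0.006 0 0 -0.003;0 0.04 -0.006 0.004 0 0 -0.003;0 0.04 -0.006 0.004 0 0 -0.003"
}}

```text
time: 9.6
tool_pos: [0.5024, 0.2003, 0.0329]
tool_rot: [0.067, 0.769, 0.631, -0.081]
contact_force: [-0.5, 0.1, -4.2]
gripper_width: 0.57
grasp_force: 65.5
```

Run:
```python
from h import *
o=(.507,.220);y=78.7
P=[]
for i in range(4):
    s=state();P.append(s["tool_pos"]);f=grab_frame("wrist") 
print(s["time"],np.round(P,4),s["contact_force"])
rows([H(o,y,-15,0,42,12),H(o,y,0,0,41,12)])
w=wcloud(f);np.savez("w5.npz",w=w,c=f["color"])
a=np.radians(y);R=np.array([[np.cos(a),np.sin(a)],[-np.sin(a),np.cos(a)]])
p=w.reshape(-1,3);k=~np.isnan(p[:,0]);p=p[k];c=f["color"].reshape(-1,3)[k].astype(int)
h=np.c_[(p[:,:2]-o)@R.T,p[:,2]]*1000
red=(c[:,0]>1.8*c[:,2]+20)&(abs(h[:,1])<60)&(abs(h[:,0])<110)
print("red x,y,z pct",[np.percentile(h[red,i],[1,50,99]).round(1) for i in range(3)])
for x in range(-40,56,10):
    m=h[red&(abs(h[:,0]-x)<3)]
    if len(m)>10: print(x,np.percentile(m[:,1],[2,98]).round(1),np.median(m[:,2]).round(1))
l=(h[:,2]>52)&(h[:,2]<72)&~red&(h[:,0]>35)&(h[:,0]<95)&(abs(h[:,1])<60)
for x in range(44,92,6):
    m=h[l&(abs(h[:,0]-x)<3)]
    if len(m)>10: print('lip',x,np.percentile(m[:,1],[2,98]).round(1),np.median(m[:,2]).round(1))
```

```text
9.75 [[0.5024 0.2003 0.0329]
 [0.5022 0.2    0.0329]
 [0.5021 0.1997 0.0328]
 [0.5021 0.1996 0.0328]] [-0.97548516 -0.01010893 -4.41686014]
(np.float64(0.50369), np.float64(0.20342), np.float64(0.033), 78.7, 12) -> 0.008 0.002 -0.002 0.001 0.000 0.000
(np.float64(0.50663), np.float64(0.21812), np.float64(0.032), 78.7, 12) -> 0.038 0.002 -0.006 0.001 0.000 0.000
red x,y,z pct [array([-55.8,   3.4,  39.7]), array([-23.7,   0.4,  24.5]), array([43.6, 51.7, 64.4])]
-40 [-23.2  24. ] 61.0
-30 [-22.8  24.2] 58.8
-20 [-23.   24.1] 56.7
-10 [-23.3  23.9] 54.6
0 [-22.7  23.8] 52.4
10 [-23.2  24. ] 50.3
20 [-23.1  24. ] 48.1
30 [-23.3  24. ] 46.0
40 [-23.2  23.9] 44.2
lip 44 [-38.9  39.3] 57.6
lip 50 [-39.3  40. ] 58.7
lip 56 [-39.4  39.8] 55.3
lip 62 [-39.2  39.4] 56.0
lip 68 [-39.1  39.5] 56.1
lip 74 [-39.   39.5] 56.1
lip 80 [-38.9  39.5] 56.3
lip 86 [-39.1  39.5] 56.0
```

Stone and lip are centred on each other to within 0.3 mm, and the stone top is clearly below the lip. Next is the slide in.

Emit:
{"op": "jog_arm", "data": {
  "motion": "0 0.01 0.001 -0.001 0 0 0;0 0.02 0.001 -0.003 0 0 0;0 0.03 0.001 -0.004 0 0 0;0 0.036 0.001 -0.005 0 0 0;0 0.036 0.001 -0.005 0 0 0"
}}

```text
time: 10.42
tool_pos: [0.5062, 0.2174, 0.0315]
tool_rot: [0.067, 0.769, 0.631, -0.081]
contact_force: [0.3, -0.6, -4.8]
gripper_width: 0.575
grasp_force: 65.5
```

Run:
```python
from h import *
o=(.507,.220);y=78.7
for i in range(4): s=state();grab_frame("wrist")
print(s["time"],np.round(s["tool_pos"],4),s["contact_force"],s["ft_torque"],s["grasp_force"])
rows([H(o,y,0,0,41,12),H(o,y,0,0,39,12),H(o,y,.3,0,35.5,9),H(o,y,.2,0,31.8,6),H(o,y,0,0,28,3),H(o,y,0,0,24.8,.3)])
```

```text
10.575 [0.5061 0.2171 0.0315] [ 0.74946778 -0.0430826  -4.48006733] [ 0.26276445 -0.06564963  0.03825895] 65.50904989242554
(np.float64(0.50663), np.float64(0.21812), np.float64(0.032), 78.7, 12) -> 0.002 0.001 -0.001 0.001 0.000 -0.000
(np.float64(0.50663), np.float64(0.21812), np.float64(0.03), 78.7, 12) -> 0.003 0.001 0.002 0.001 0.000 -0.000
(np.float64(0.50678), np.float64(0.21888), np.float64(0.02641), 78.7, 9) -> 0.006 0.001 0.009 0.001 0.035 -0.000
(np.float64(0.50685), np.float64(0.21925), np.float64(0.02265), 78.7, 6) -> 0.008 0.001 0.016 0.001 0.070 0.000
(np.float64(0.50691), np.float64(0.21953), np.float64(0.01881), 78.7, 3) -> 0.010 0.001 0.024 0.001 0.105 0.000
(np.float64(0.50699), np.float64(0.21995), np.float64(0.0156), 78.7, 0.3) -> 0.012 0.001 0.030 0.001 0.137 0.000
```

No contact force, so the end is under the lip. Next I rock the other end down.

Emit:
{"op": "jog_arm", "data": {
  "motion": "0 0.003 0.001 0.003 0.001 0.01 0;0 0.006 0.001 0.008 0.001 0.035 0;0 0.008 0.001 0.015 0.001 0.07 0;0 0.009 0.001 0.018 0.001 0.085 0;0 0.009 0.001 0.018 0.001 0.085 0"
}}

```text
time: 11.25
tool_pos: [0.5069, 0.219, 0.0216]
tool_rot: [0.026, 0.773, 0.633, -0.032]
contact_force: [0.7, 0.3, -4.1]
gripper_width: 0.568
grasp_force: 65.6
```

Run:
```python
from h import *
o=(.507,.220);y=78.7
for i in range(3): s=state();grab_frame("wrist")
print(s["time"],np.round(s["tool_pos"],4),s["contact_force"],s["ft_torque"],s["grasp_force"])
rows([H(o,y,0,0,28,3),H(o,y,0,0,26.5,1.3),H(o,y,0,0,24.8,0)])
```

```text
11.35 [0.5072 0.2195 0.0219] [ 0.17460104 -0.35843526 -3.75025606] [ 0.15034527 -0.02950598  0.00703572] 65.57103037834167
(np.float64(0.50691), np.float64(0.21953), np.float64(0.01881), 78.7, 3) -> 0.000 -0.001 0.006 -0.000 0.020 0.000
(np.float64(0.50696), np.float64(0.2198), np.float64(0.0173), 78.7, 1.3) -> 0.001 -0.001 0.009 -0.000 0.040 0.000
(np.float64(0.507), np.float64(0.22), np.float64(0.0156), 78.7, 0) -> 0.002 -0.001 0.013 -0.000 0.055 0.000
```

Emit:
{"op": "jog_arm", "data": {
  "motion": "0 0 -0.001 0.006 0 0.02 0;0 0.001 -0.001 0.009 0 0.04 0;0 0.002 -0.001 0.012 0 0.055 0;0 0.002 -0.001 0.012 0 0.055 0;0 0.002 -0.001 0.012 0 0.055 0"
}}

```text
time: 12.02
tool_pos: [0.5068, 0.2201, 0.0158]
tool_rot: [-0.0, 0.773, 0.634, -0.0]
contact_force: [0.7, 0.6, -3.9]
gripper_width: 0.572
grasp_force: 65.6
```

Run:
```python
from h import *
o=(.507,.220);y=78.7
for i in range(4): s=state();grab_frame("wrist")
print(s["time"],np.round(s["tool_pos"],4),s["tool_rot"],s["contact_force"],s["ft_torque"],s["grasp_force"])
rows([H(o,y,0,0,24.2,0)])
```

```text
12.175 [0.5069 0.2203 0.0159] [-9.54587351e-05  7.73206986e-01  6.34153725e-01 -1.03943648e-06] [ 0.25392861  0.17365254 -4.22649249] [ 0.02844495  0.00027177 -0.01798009] 65.57292938232422
(np.float64(0.507), np.float64(0.22), np.float64(0.015), 78.7, 0) -> -0.001 0.000 0.002 -0.000 -0.000 0.000
```

Emit:
{"op": "jog_arm", "data": {
  "motion": "0 0 0 0.003 0 0 0;0 0 0 0.003 0 0 0;100 0 0 0.003 0 0 0;100 0 0 0.003 0 0 0;100 0 0 0.003 0 0 0"
}}

```text
time: 12.85
tool_pos: [0.5072, 0.2203, 0.0147]
tool_rot: [0.0, 0.773, 0.634, 0.0]
contact_force: [0.7, 0.9, -0.7]
gripper_width: 1.003
grasp_force: 0.0
```

Emit:
{"op": "jog_arm", "data": {
  "motion": "100 0 0 -0.02 0 0 0;100 0 0 -0.08 0 0 0;100 0 0 -0.2 0 0 0;100 -0.1 0 -0.3 0 0 0;100 -0.1 0 -0.3 0 0 0"
}}

```text
time: 13.48
tool_pos: [0.4994, 0.1703, 0.1699]
tool_rot: [0.002, 0.774, 0.633, 0.004]
contact_force: [-0.0, -0.5, 0.0]
gripper_width: 1.0
grasp_force: 0.0
```

Run:
```python
from h import *
o=(.507,.220);y=78.7
for i in range(4): s=state();f=grab_frame("wrist")
print(s["time"],np.round(s["tool_pos"],4),s["contact_force"],s["gripper_width"])
cv2.imwrite("pics/w6.png",f["color"][...,::-1]);w=wcloud(f)
a=np.radians(y);R=np.array([[np.cos(a),np.sin(a)],[-np.sin(a),np.cos(a)]])
p=w.reshape(-1,3);k=~np.isnan(p[:,0]);p=p[k];c=f["color"].reshape(-1,3)[k].astype(int)
h=np.c_[(p[:,:2]-o)@R.T,p[:,2]]*1000
red=(c[:,0]>1.8*c[:,2]+20)&(abs(h[:,1])<60)&(abs(h[:,0])<110)
for x in range(-80,60,10):
    m=h[red&(abs(h[:,0]-x)<3)]
    if len(m)>10: print(x,np.percentile(m[:,1],[2,98]).round(1),np.median(m[:,2]).round(1))
print(np.percentile(h[red,0],[.5,99.5]))
```

```text
13.625 [0.4968 0.1711 0.1641] [ 0.51092077 -0.06986418 -0.39440697] 1.0028401216870138
-70 [-27.6  22.2] 38.0
-60 [-25.2  23.9] 38.0
-50 [-24.8  23.7] 38.0
-40 [-24.6  23.4] 38.0
-30 [-24.3  22.6] 38.0
-20 [-24.   24.1] 38.0
-10 [-24.2  23.6] 38.1
0 [-24.7  23.4] 38.1
10 [-24.5  23.2] 38.1
20 [-24.4  23.1] 38.1
30 [-24.3  22.9] 38.2
40 [-24.2  22.8] 38.1
[-68.18567366  46.6674133 ]
```

View pics/w6.png

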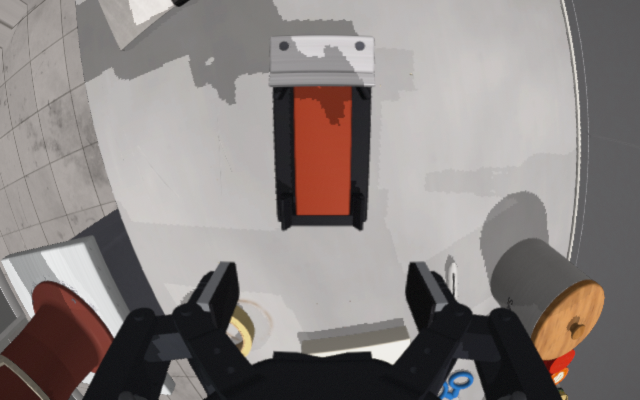

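The stone (pixels (295–352, 85–215)) lies flat in the pocket. Its top is at 38 mm throughout and its far end is under the lip. The gripper is clear, so I'm handing in.

```bash
python3 -c "
from plant import *
print(job_done())"
```

```text
the job is handed in; nothing more can be done
None
```

The red stone is seated flat in the holder, its far end under the lip, and released with the gripper clear; the white stone was not touched. I handed the job in at about 14 s, and no verdict came back.

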